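# Open the sprung lid of the four-place cuvette holder

### The arm

A 6-joint arm with a two-finger parallel gripper is mounted at the origin on a cart in front of the work surface, level with it; the furniture and walls round the work are solid. World frame = base frame: x ahead of the robot, y to its left, z up, the work surface at z = 0. Lengths are in mm, angles in rad, forces in N, time in s.
With the tool pointing down it reaches from about 400 to 925 mm from the base axis. Payload 12.5 kg.
Tool frame: the origin (TCP) lies at the centre of the arm's flange, where the gripper is bolted on; the fingertips stand 190 mm ahead of it and the grasp point (between the pads) lies 171 mm ahead of it; z points along the fingers, y is the line along which they close (so a half turn about z gives the same grasp; the last joint's range is limited). The gripper opens to 95 mm and grips with 3 to 60 N. Pads are 20 mm wide; open, the fingers measure 119 mm over their backs; the gripper's body (75 mm by 180 mm) begins 59 mm behind the grasp point.
Start: joints at [-1.229, 0.491, 1.559, -0, 1.092, -0.106], TCP at [270.633, -563.367, 404.761] pointing down, gripper open.
Joint ranges: [-3.1, 3.1], [-0.84, 2.19], [0.05, 2.79], [-1.13, 4.28], [0.06, 2.93], [-2.69, 2.69]. Speed limits (rad/s): [2.22, 2.22, 2.79, 3.14, 3.14, 3.14].

### API

Orientations are given as [roll, pitch, yaw] about the fixed x, y, z axes, in that order (R = Rz(yaw) Ry(pitch) Rx(roll)).
In Python, from cell import env, read_camera, search_frame, cut_out gives the robot as it stands. The module is installed in compiled form; this text tells all that it offers.
- The arm moves only by the tool move_arm, never from a script. Its argument "commands" is a list of rows, each a list of 3 entries, a list of its own where there are three numbers: the shift along the world's x, y, z normalised to -1 to 1, where 1 is 0.03 m, then the turn about the world's z normalised to -1 to 1, where 1 is 0.08 rad, then the opening, from -1 (shut) to 1 (fully open), so that 0 is half open. A call has 1 to 20 rows; each row shifts and turns the commanded pose from where the row before left it; what a row does not reach is not made up. A row lasts 1/12 s, in which the tool goes at most 41.7 mm and 7.16 degrees, less where a joint would pass 70% of its speed; a pose out of reach is approached as far as the arm can. A call with a number of a shift or a turn outside -1 to 1 is refused whole. A call with a gripper value outside its range is refused whole. The fingers move at their own pace and stop on an object; the grip force is fixed at half the most. Time passes only in rows, so rows that do not move let the fingers close. It gives the time, the measured TCP pose, the force, the opening and the grip force at its end, in the units of the state.
- env.state(): the state, without advancing time (a new reading comes with each control period).
- read_camera(name): name is "scene" or "top" or "wrist"; returns a dict with "image" (400x640x3 uint8, red, green, blue), "fx", "fy", "cx", "cy" (pixels), "rvec" (rotation vector, rad) and "tvec" (3), from world to camera coordinates, as OpenCV has them. Camera axes: x right, y down, z forward; pixel columns grow to the right and rows downward; lengths in mm; the calibration is good to about 2 mm. A picture is of the moment at which its call begins. There is no depth.
- env.job_done(): hands the job in; it is judged then, once.
Trained networks look in a picture, given as the dict that the camera call returned (one of the last four; its "shot" number tells which), for a name from the list of things; names that differ only in an ending like _2 or _b are one class to them, and where a whole thing is asked for, a point or a joint stands for the part that bears it (a point fixed in the world has none). Each returns a list of dicts, best first, with "confidence" (0 to 1); they miss things now and then, are a little off and sometimes report something else, mostly with a low value. They report only what shows in the picture. A call takes as long as a camera call. They do not tell look-alikes from the thing itself.
- search_frame(thing, picture): "at" ([column, row] in pixels, amid what is visible of it).
- cut_out(thing, picture): "region" (400x640 bool, what is visible of it) and "at" ([column, row] in pixels, amid what is visible of it).
The state is a dict: "t": time; "joints": joint angles; "qvel": joint speeds; "tau": joint torques, N m; "eef_pos": TCP position; "tcp_rot": TCP orientation; "ft_force": force on the tool from outside, world axes, zero at the start; "moment": the same for the moment, N m; "opening": opening from 0.0 (shut) to 1.0 (fully open); "grip_force": force on a finger pad.
Only numpy, scipy, OpenCV 4.12 (cv2) and the standard library are available. Lean on these libraries where they do the work, as an engineer would, in place of code of your own. Each camera call takes 0.05 s, during which the arm holds its last target. There are 200 camera calls.

### The job

Two cuvette holders with sprung lids stand on the desk. Open the wider one without gripping anything: with the fingertips press its release tab down so that the lid springs up, let the tab come back, then gently push the lid on over until it leans back fully open, and take the hand away. Leave the narrower holder shut, the cuvette in its well and everything else on the desk where it is.

Things in the scene. Friction and masses are not known exactly. Their poses are not given: they have to be found in the camera images.
- wide_holder: the cuvette holder to open: white plastic block, 160 mm deep (its x axis), 110 mm wide (y), 66 mm high over the shut lid, screwed to the desk. Origin on its underside; it reaches from x = -100 mm (front, release tab) to x = +60 mm (back, lid hinge). +z up. A 12 mm thick foot plate lies under all of it; the block with the wells (x = -48 to +58 mm) is 50 mm high. The left and right places of the two holders may be swapped, and each is turned a little
- wide_tab_pad (a point): pressing point on the wide holder's release tab: middle of the front part of its top face, 38.5 mm above the desk. The tab is a black plate sticking out at the middle of the front, 24 mm wide, 36 mm long, free from above; this point lies 90 mm in front of (x = -90.5 mm) and 0 mm beside the holder's origin
- wide_tab (a joint): the tab's rocker angle, rad: 0 at rest, 0.32 fully down. Pivot axis along the holder's y at x = -56.5 mm, z = 30 mm, 34 mm behind the pressing point; the pressing point sinks about 5 mm until the latch lets go (0.15 rad) and 10.5 mm to the stop. Sprung: about 1.5 N at first, 3 N fully down; it comes back when let go. Behind the tab a hook, 20 mm wide, rises from the pivot to 64 mm above the desk and reaches over the lid's catch; pressing the tab tips it forward off the catch
- wide_lid (a joint): the wide holder's lid angle, rad: 0 shut, grows as the front edge rises; a spring lifts the released lid to about 0.95 and carries it there; from 0.95 to 1.57 (upright) it falls back if let go; beyond that it leans back to its stop at 1.85 (fully open) and stays. It needs less than 1 N at the front edge and does not latch again
- wide_lid_hinge (a point): middle of the wide lid's hinge axis, which runs along the holder's y: at x = +45 mm, z = 52 mm in the holder's frame (does not move with the lid)
- wide_lid_front (a point): middle of the lower front edge of the wide lid, 90 mm from the hinge axis; it moves with the lid (shut: 45 mm in front of the holder's origin, 52 mm up; sprung up: 125 mm up; fully open: 139 mm up and 25 mm behind the hinge). The lid is a hollow grey cover 108 mm wide with a 4 mm top and 12 mm skirts; a 9 mm catch stands out at the middle of its front
- narrow_holder: the other holder, to be left shut: same make, same depth, height and mechanism, but only 64 mm wide, with one well. Origin as for the wide one
- narrow_lid (a joint): lid angle of the narrow holder, rad, 0 shut
- cuvette: clear square cuvette, 11.5 x 11.5 x 43 mm, standing loose in one of the wide holder's four wells under the lid, its top 7 mm above the block; origin at the centre of its underside
- timer: white bench timer with three keys, 68 x 64 x 19 mm, loose, origin under its centre
- ethanol_bottle: white bottle with a red cap, 52 mm across, 124 mm high, loose, upright, origin under its centre
- orange_cap_tube: conical tube with an orange cap, 22 x 117 x 22 mm, lying loose, origin under its centre, length along its y axis
- loose_pen: white and blue pen, 140 mm long, 13 mm thick, lying loose, origin under its centre, length along its y axis
There are look-alikes about, which are no part of the job. What is shaped like the narrow_holder but green is not meant.

How it is judged:
By the outcome, as a careful person would: the job done as asked, in the order asked, and still so for the second after the job is handed in, with the robot touching nothing.
It also fails if it takes over 45 s, if anything falls off the work surface, if the arm or the gripper's body presses on something with over 40 N, if the wrist force passes 120 N, or if a joint passes its speed limit or range.

## Working session

There is one attempt and no reset: what is moved stays moved. The work goes in short steps, Python scripts to look and compute and a tool call to move; the robot and the scene stay as the last step left them, time stands still between calls to the robot, and variables do not carry over. Pictures are saved under pics/ and viewed, at most 10 in all, crops included, and the job is handed in when it is done.

Besides the shell and the picture viewer there is one more tool, called after ">>>" as a command line: name --argument value ..., lists and objects as JSON in quotes. move_arm: Moves the arm, as the interface text tells. Its arguments: {"type":"object","properties":{"commands":{"type":"array","items":{"type":"array"}}},"required":["commands"]}

```bash
mkdir -p pics
cat > h.py <<'E'
import numpy as np, cv2
from cell import env, read_camera, search_frame, cut_out
def save(p,n): cv2.imwrite('pics/'+n,p["image"][:,:,::-1])
def ray(p,uv,z):
    R=cv2.Rodrigues(np.array(p["rvec"],float))[0];t=np.array(p["tvec"],float).ravel()
    d=R.T@np.array([(uv[0]-p["cx"])/p["fx"],(uv[1]-p["cy"])/p["fy"],1]);c=-R.T@t
    return c+d*(z-c[2])/d[2]
def proj(p,X):
    K=np.array([[p["fx"],0,p["cx"]],[0,p["fy"],p["cy"]],[0,0,1]],float)
    return cv2.projectPoints(np.array(X,float).reshape(-1,1,3),np.array(p["rvec"],float),np.array(p["tvec"],float),K,None)[0].reshape(-1,2)
E
python3 - <<'E'
from h import *
for c in("top","scene"):
    p=read_camera(c);save(p,c+"1.png")
    for th in("wide_holder","narrow_holder","wide_tab_pad","wide_lid","wide_lid_front","timer","ethanol_bottle","orange_cap_tube","loose_pen"):
        print(c,th,[(np.round(r["at"]),round(r["confidence"],2),ray(p,r["at"],40).round()[:2]) for r in search_frame(th,p)])
print(env.state())
E
```

```text
top wide_holder [(array([264., 196.]), 0.94, array([522., 286.]))]
top narrow_holder [(array([326., 199.]), 0.85, array([533.,  60.])), (array([439., 204.]), 0.74, array([ 562., -355.]))]
top wide_tab_pad [(array([328., 199.]), 0.69, array([534.,  50.]))]
top wide_lid [(array([266., 189.]), 0.66, array([547., 283.]))]
top wide_lid_front [(array([266., 186.]), 0.69, array([560., 284.]))]
top timer [(array([303., 160.]), 0.8, array([675., 159.]))]
top ethanol_bottle [(array([387., 229.]), 0.57, array([ 446., -171.]))]
top orange_cap_tube []
top loose_pen []
scene wide_holder [(array([260., 256.]), 0.97, array([523., 286.]))]
scene narrow_holder [(array([328., 208.]), 0.97, array([541.,  49.])), (array([420., 151.]), 0.92, array([ 549., -341.]))]
scene wide_tab_pad [(array([270., 268.]), 0.79, array([478., 286.]))]
scene wide_lid []
scene wide_lid_front [(array([256., 247.]), 0.89, array([553., 278.]))]
scene timer [(array([261., 256.]), 0.72, array([521., 283.])), (array([265., 197.]), 0.66, array([686., 167.]))]
scene ethanol_bottle [(array([413., 193.]), 0.86, array([ 436., -187.]))]
scene orange_cap_tube [(array([322., 266.]), 0.8, array([403., 179.]))]
scene loose_pen [(array([208., 326.]), 0.67, array([437., 475.]))]
{'t': 1.0, 'joints': array([-1.22857666e+00,  4.90920344e-01,  1.55888504e+00, -5.79739755e-05,
        1.09171600e+00, -1.05566822e-01]), 'qvel': array([-0.0009716 , -0.00147394,  0.00017343, -0.00011202,  0.00053023,
       -0.0005731 ]), 'tau': array([-1.92485844e-03, -6.12484932e+01, -2.58431643e+01,  6.91894605e-02,
        4.46115097e-02,  5.60095277e-07]), 'eef_pos': array([ 270.64479361, -563.36943868,  404.75345747]), 'tcp_rot': array([3.14152720e+00, 5.86724571e-05, 4.47813210e-01]), 'ft_force': array([ 0.21298094,  1.20917205, -0.54286499]), 'moment': array([ 0.01537444,  0.00022202, -0.00260159]), 'grip_force': 0.0, 'opening': 1.0029104894273422}
```

Run:
```python
import cv2
a=cv2.imread('pics/top1.png')[130:270,220:480];b=cv2.imread('pics/scene1.png')[130:350,170:470]
a=cv2.resize(a,(520,280),interpolation=3);b=cv2.resize(b,(795,583),interpolation=3)
cv2.imwrite('pics/a.png',a);cv2.imwrite('pics/b.png',b)
```

```text
(no output)
```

View pics/b.png

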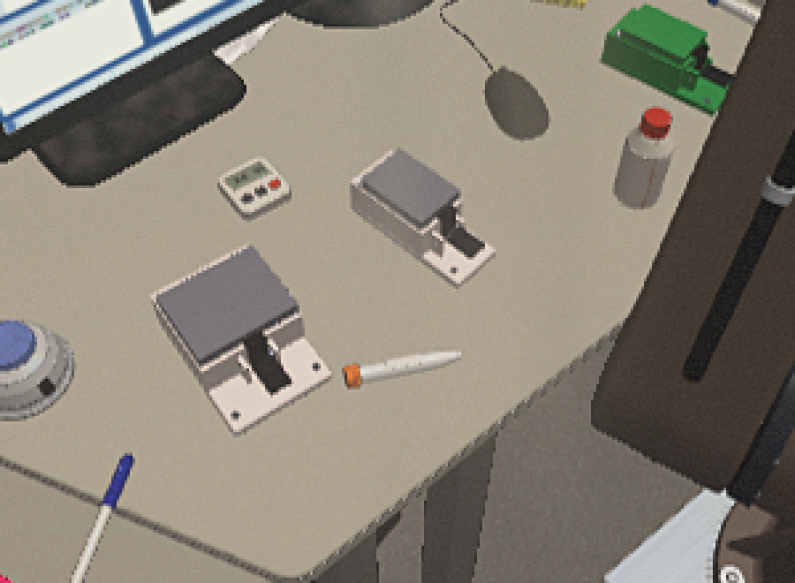

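View pics/a.png

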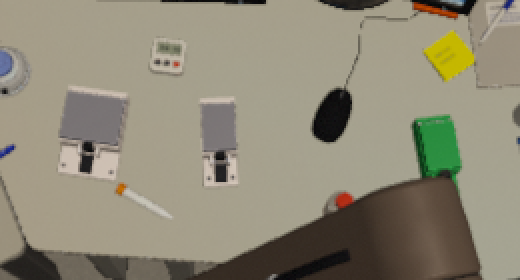

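The wide white holder is at top (264,196) / scene (260,256). It could be confused with the narrow white one at (327,199) or the green one at (439,204), but the wide one with the broad grey lid is clearly the target. Next I fit its pose by matching silhouettes.

```bash
cat >> h.py <<'E'
def box(x0,x1,y,z0,z1): return np.array([[x,s*y,z] for x in(x0,x1) for s in(-1,1) for z in(z0,z1)],float)
BX=[box(-100,60,55,0,12),box(-48,58,55,12,50),box(-45,49,54,52,66)]
def W(q,X):
    c,s=np.cos(q[2]),np.sin(q[2]);X=np.atleast_2d(X)
    return np.c_[q[0]+c*X[:,0]-s*X[:,1],q[1]+s*X[:,0]+c*X[:,1],X[:,2]]
def sil(p,q,S=4):
    m=np.zeros((400*S,640*S),np.uint8)
    for b in BX:
        h=cv2.convexHull(((proj(p,W(q,b))+.5)*S).astype(np.float32)).astype(np.int32)
        cv2.fillConvexPoly(m,h,255)
    return cv2.resize(m,(640,400),interpolation=cv2.INTER_AREA)/255.
def fit(ps,ms,q0):
    from scipy.optimize import minimize
    f=lambda q:sum(np.abs(sil(p,[q[0],q[1],q[2]/100])-m).sum()/m.sum() for p,m in zip(ps,ms))
    q=np.array(q0,float)*[1,1,100]
    for k in(12,5): 
        r=minimize(f,q,method='Nelder-Mead',options=dict(initial_simplex=np.r_[[q],q+k*np.eye(3)],xatol=.2,fatol=1e-4)); q=r.x
    return q*[1,1,.01],r.fun
E
python3 - <<'E'
from h import *
ps=[];ms=[]
for c in("top","scene"):
    p=read_camera(c);r=cut_out("wide_holder",p)[0];ps.append(p);ms.append(r["region"].astype(float));print(r["confidence"],r["region"].sum())
for sel in([0],[1],[0,1]):
    q,f=fit([ps[i] for i in sel],[ms[i] for i in sel],[530,284,-.05]);print(q.round(3),f)
print("pad",W(q,[-90.5,0,38.5]).round(1),"hinge",W(q,[45,0,52]).round(1))
p=ps[1];im=p["image"][:,:,::-1].copy()
S=6;x0,y0=215,210;cr=cv2.resize(im[y0:y0+100,x0:x0+100],None,fx=S,fy=S,interpolation=3)
for b in BX:
    for a in proj(p,W(q,b)): cv2.circle(cr,tuple(int(v) for v in (a-[x0,y0]+.5)*S),4,(0,0,255),-1)
cv2.circle(cr,tuple(int(v) for v in (proj(p,W(q,[-90.5,0,38.5]))[0]-[x0,y0]+.5)*S),4,(0,255,0),-1)
cv2.imwrite('pics/fit.png',cr)
E
```

```text
0.9 1324
0.73 2730
[ 5.45279e+02  2.82165e+02 -4.30000e-02] 0.05932113026479474
[ 5.50296e+02  2.81305e+02 -4.90000e-02] 0.04768512533218416
[ 5.46740e+02  2.82019e+02 -5.10000e-02] 0.12283101078373869
pad [[456.4 286.7  38.5]] hinge [[591.7 279.7  52. ]]
```

View pics/fit.png

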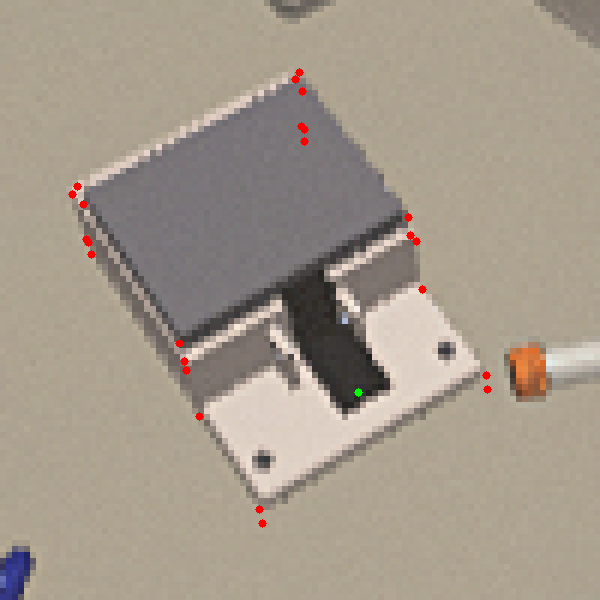

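The corners agree to about 3 mm. The foot front sits slightly forward, so I use origin ≈ (549,282) and yaw −0.05, which puts the pad at ≈ (458.5,286.5). Now I swing over high with the fingers closed.

>>> move_arm --commands '[[[0.4,1,0],-0.31,-1],[[0.4,1,0],-0.31,-1],[[0.4,1,0],-0.31,-1],[[0.4,1,0],-0.31,-1],[[0.4,1,0],-0.31,-1],[[0.4,1,0],-0.31,-1],[[0.4,1,0],-0.31,-1],[[0.4,1,0],-0.31,-1],[[0.4,1,0],-0.31,-1],[[0.4,1,0],-0.31,-1],[[0.4,1,0],-0.31,-1],[[0.4,1,0],-0.31,-1],[[0.4,1,0],-0.31,-1],[[0.4,1,0],-0.31,-1],[[0.4,1,0],-0.31,-1],[[0.4,1,0],-0.31,-1],[[0.4,1,0],-0.31,-1],[[0.4,1,0],-0.31,-1],[[0.4,1,0],-0.31,-1],[[0,0,0],0,-1]]'

```text
t: 2.87
eef_pos: [499.8, 10.4, 404.9]
tcp_rot: [-3.141, -0.001, -0.022]
ft_force: [-1.0, 0.3, -0.4]
opening: 0.004
grip_force: 0.0
```

>>> move_arm --commands '[[[-0.14,0.92,0],-0.035,-1],[[-0.14,0.92,0],-0.035,-1],[[-0.14,0.92,0],-0.035,-1],[[-0.14,0.92,0],-0.035,-1],[[-0.14,0.92,0],-0.035,-1],[[-0.14,0.92,0],-0.035,-1],[[-0.14,0.92,0],-0.035,-1],[[-0.14,0.92,0],-0.035,-1],[[-0.14,0.92,0],-0.035,-1],[[-0.14,0.92,0],-0.035,-1],[[0,0,-1],0,-1],[[0,0,-1],0,-1],[[0,0,-1],0,-1],[[0,0,-0.5],0,-1],[[0,0,0],0,-1]]'

```text
t: 4.12
eef_pos: [456.3, 282.2, 296.8]
tcp_rot: [3.139, 0.005, -0.051]
ft_force: [-0.4, 0.6, 0.3]
opening: 0.004
grip_force: 0.0
```

Run:
```python
from h import *
p=read_camera("wrist");im=p["image"][:,:,::-1].copy()
q=[549,282,-.05]
e=env.state()["eef_pos"];print(e,env.state()["tcp_rot"])
for X,c in((W(q,[-90.5,0,38.5]),(0,255,0)),(W(q,BX[0]),(0,0,255)),(W(q,BX[2]),(255,0,255)),([[e[0],e[1],e[2]-190]],(0,255,255))):
    for a in proj(p,X):
        if abs(a).max()<2000: cv2.circle(im,tuple(int(v) for v in a),3,c,-1)
cv2.imwrite('pics/w.png',im)
```

```text
[456.72277242 282.35782556 298.76360073] [ 3.14014540e+00  2.49640965e-03 -5.14694529e-02]
```

View pics/w.png

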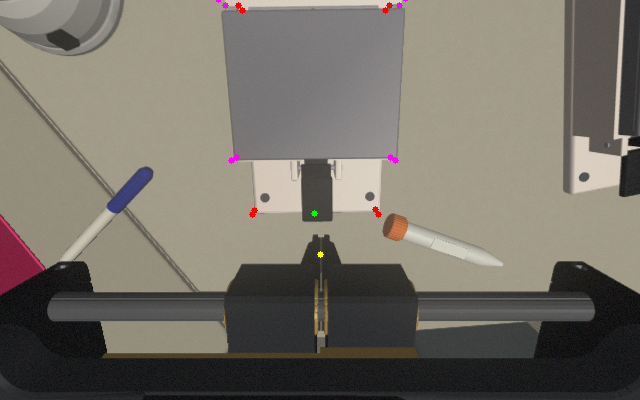

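The wrist view confirms the fit: the holder's corners match to about 2 px and the tab's centre is at (316,210). The tool needs to shift about +2 x and +3 y, then come down.

>>> move_arm --commands '[[[0.06,0.1,-0.5],0,-1],[[0,0,-0.5],0,-1],[[0,0,-0.5],0,-1],[[0,0,-0.4],0,-1],[[0,0,-0.2],0,-1],[[0,0,-0.1],0,-1],[[0,0,-0.1],0,-1],[[0,0,-0.1],0,-1],[[0,0,-0.1],0,-1],[[0,0,0],0,-1]]'

```text
t: 5.0
eef_pos: [458.3, 285.7, 224.9]
tcp_rot: [-3.142, 0.0, -0.051]
ft_force: [-1.5, 1.4, 2.5]
opening: 0.007
grip_force: 1.9
```

>>> move_arm --commands '[[[0,0,-0.07],0,-1],[[0,0,-0.07],0,-1],[[0,0,-0.06],0,-1],[[0,0,0],0,-1],[[0,0,0],0,-1],[[0,0,0],0,-1]]'

```text
t: 5.5
eef_pos: [458.1, 285.7, 220.1]
tcp_rot: [-3.141, -0.0, -0.051]
ft_force: [-9.9, -0.4, 22.8]
opening: 0.006
grip_force: 12.6
```

Run:
```python
from h import *
p=read_camera("scene")
cv2.imwrite('pics/s2.png',cv2.resize(p["image"][180:340,170:370,::-1],None,fx=3,fy=3,interpolation=3))
```

```text
(no output)
```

View pics/s2.png

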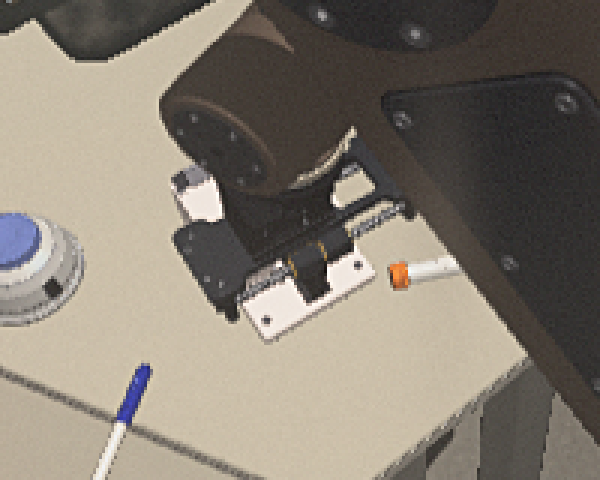

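The fingers hold the tab near its stop. I now lift slowly so the tab can come back, then back off to look.

>>> move_arm --commands '[[[0,0,0.15],0,-1],[[0,0,0.15],0,-1],[[-0.05,0,0.3],0,-1],[[-0.3,0,0.6],0,-1],[[-0.6,0,0.8],0,-1],[[-0.8,0,0.8],0,-1],[[-0.5,0,0.6],0,-1],[[0,0,0],0,-1]]'

```text
t: 6.22
eef_pos: [389.0, 285.7, 323.9]
tcp_rot: [-3.14, -0.003, -0.05]
ft_force: [0.4, 1.2, 0.5]
opening: 0.005
grip_force: 0.0
```

Run:
```python
from h import *
p=read_camera("wrist");im=p["image"][:,:,::-1].copy();print(env.state()["eef_pos"],env.state()["ft_force"])
q=[549,281,-.05]
for th,c in((0,(0,0,255)),(.95,(0,255,0))):
    for y in(-54,54):
        a=proj(p,W(q,[45-90*np.cos(th),y,52+90*np.sin(th)]))[0];cv2.circle(im,tuple(int(v) for v in a),3,c,-1)
cv2.imwrite('pics/w2.png',im)
```

```text
[390.21173463 285.72963057 322.50260737] [ 0.15739706 -0.40910318 -0.77366164]
```

View pics/w2.png

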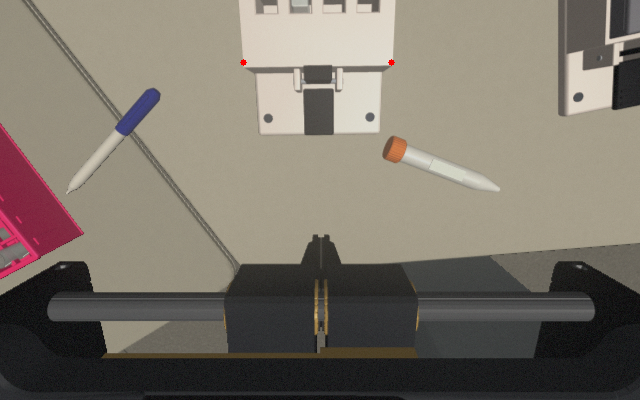

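The lid has sprung up, the wells and cuvette are visible at about (300,5), and the tab at (318,110) is back at rest. Next comes the gentle push.

>>> move_arm --commands '[[[0.6,-0.015,-0.15],0,-1],[[0.7,-0.015,-0.15],0,-1],[[0.7,-0.015,-0.15],0,-1],[[0.7,-0.015,-0.15],0,-1],[[0.6,-0.015,-0.15],0,-1],[[0.3,0,0],0,-1],[[0,0,0],0,-1]]'

```text
t: 6.85
eef_pos: [500.7, 283.0, 297.0]
tcp_rot: [3.141, 0.001, -0.053]
ft_force: [-0.4, -0.4, -0.0]
opening: 0.006
grip_force: 0.0
```

>>> move_arm --commands '[[[0.15,-0.008,0],0,-1],[[0.15,-0.008,0],0,-1],[[0.15,-0.008,0],0,-1],[[0.15,-0.008,0],0,-1],[[0.15,-0.008,0],0,-1],[[0.15,-0.008,0],0,-1],[[0.15,-0.008,0],0,-1],[[0.15,-0.008,0],0,-1],[[0.15,-0.008,0],0,-1],[[0.15,-0.008,0],0,-1],[[0,0,0],0,-1]]'

```text
t: 7.77
eef_pos: [544.7, 280.9, 298.2]
tcp_rot: [-3.142, -0.0, -0.052]
ft_force: [-0.7, 0.9, 0.3]
opening: 0.002
grip_force: 0.0
```

>>> move_arm --commands '[[[0.13,-0.008,0],0,-1],[[0.13,-0.008,0],0,-1],[[0.13,-0.008,0],0,-1],[[0.13,-0.008,0],0,-1],[[0.13,-0.008,0],0,-1],[[0.13,-0.008,0],0,-1],[[0.13,-0.008,0],0,-1],[[0.1,-0.008,0],0,-1],[[0.1,-0.008,0],0,-1],[[0.1,-0.008,0],0,-1],[[0,0,0],0,-1],[[0,0,0],0,-1]]'

```text
t: 8.77
eef_pos: [580.3, 278.5, 298.2]
tcp_rot: [3.141, 0.0, -0.052]
ft_force: [-0.4, -0.2, 1.0]
opening: 0.007
grip_force: 0.0
```

Run:
```python
from h import *
p=read_camera("wrist");save(p,'w3.png')
```

```text
(no output)
```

View pics/w3.png

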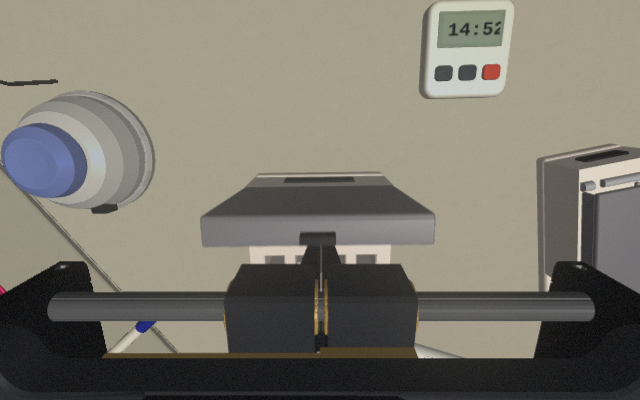

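Run:
```python
from h import *
p=read_camera("wrist");R=cv2.Rodrigues(np.array(p["rvec"]))[0];print("cam",-R.T@np.array(p["tvec"]).ravel(),p["fx"])
q=[549,281,-.05]
for th in(.95,1.2,1.4,1.57,1.7,1.78,1.85):
    c,s=np.cos(th),np.sin(th)
    P=lambda r,n,y:[45-r*c-n*s,y,52-r*s*-1+n*c]
    print(th,[proj(p,W(q,P(r,n,y)))[0].round().tolist() for r,n in((90,0),(90,14),(0,14)) for y in(54,-54)])
```

```text
cam [659.61776555 274.68143285 277.46331174] 318.264957189636
0.95 [[224.0, 331.0], [416.0, 330.0], [221.0, 358.0], [418.0, 358.0], [245.0, 223.0], [395.0, 223.0]]
1.2 [[215.0, 312.0], [425.0, 311.0], [214.0, 340.0], [426.0, 339.0], [246.0, 224.0], [394.0, 224.0]]
1.4 [[208.0, 287.0], [431.0, 286.0], [209.0, 314.0], [430.0, 314.0], [247.0, 224.0], [393.0, 223.0]]
1.57 [[204.0, 259.0], [435.0, 259.0], [207.0, 286.0], [432.0, 285.0], [248.0, 223.0], [392.0, 223.0]]
1.7 [[202.0, 235.0], [437.0, 235.0], [206.0, 261.0], [433.0, 261.0], [249.0, 222.0], [391.0, 222.0]]
1.78 [[201.0, 220.0], [438.0, 219.0], [206.0, 245.0], [433.0, 245.0], [249.0, 221.0], [391.0, 221.0]]
1.85 [[201.0, 206.0], [438.0, 205.0], [207.0, 231.0], [432.0, 230.0], [249.0, 220.0], [391.0, 220.0]]
```

The lid strip spans rows 215–244, which puts its angle at about 1.78 and past upright. I push a few more mm gently, then withdraw.

>>> move_arm --commands '[[[0.08,0,0],0,-1],[[0.08,0,0],0,-1],[[0.05,0,0],0,-1],[[0,0,0],0,-1],[[0,0,0],0,-1]]'

```text
t: 9.28
eef_pos: [586.6, 278.5, 298.2]
tcp_rot: [3.141, 0.0, -0.052]
ft_force: [0.7, 0.6, 0.7]
opening: 0.007
grip_force: 0.0
```

>>> move_arm --commands '[[[-0.2,0,0],0,-1],[[-0.3,0,0],0,-1],[[-0.5,0,0],0,-1],[[-0.8,0,0.1],0,-1],[[-0.8,0,0.5],0,-1],[[-0.8,0,0.7],0,-1],[[-0.8,-0.5,0.8],0,-1],[[-0.5,-1,0.8],0,-1],[[0,-1,0],0,-1],[[0,-1,0],0,-1],[[0,-1,0],0,-1],[[0,-1,0],0,-1],[[0,-1,0],0,-1],[[0,-1,0],0,-1],[[0,-1,0],0,-1],[[0,0,0],0,-1],[[0,0,0],0,-1]]'

```text
t: 10.7
eef_pos: [444.8, 22.8, 385.3]
tcp_rot: [3.142, -0.0, -0.054]
ft_force: [-0.5, 0.0, 0.0]
opening: 0.004
grip_force: 0.0
```

Run:
```python
from h import *
print(env.state()["eef_pos"],env.state()["ft_force"])
p=read_camera("scene")
q=[549,281,-.05]
im=cv2.resize(p["image"][150:350,170:430,::-1],None,fx=3,fy=3,interpolation=3)
for th,c in((1.57,(0,0,255)),(1.85,(0,255,0))):
    for y in(-54,54):
        a=(proj(p,W(q,[45-90*np.cos(th),y,52+90*np.sin(th)]))[0]-[170,150]+.5)*3;cv2.circle(im,tuple(int(v) for v in a),3,c,-1)
cv2.imwrite('pics/s4.png',im)
```

```text
[444.79106525  22.81745552 385.33133557] [-0.49948238  0.006347    0.04576132]
```

View pics/s4.png

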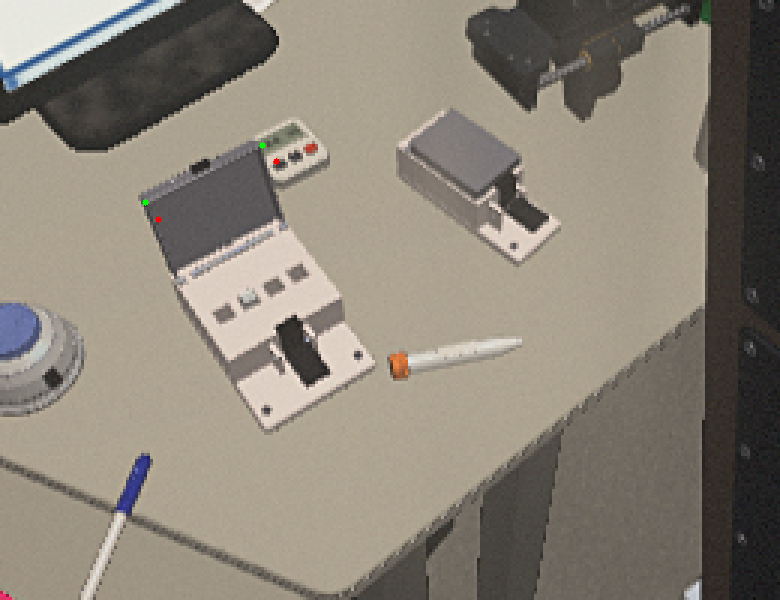

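The lid edge lies on the green marks for 1.85 at (145,202) and (262,146). The cuvette is in its well at (248,297), the tab is back, the narrow holder is shut and the hand is clear.

```bash
python3 -c "
from cell import env
print(env.job_done())"
```

```text
the job is handed in; nothing more can be done
None
```

The wide holder's lid is leaning back fully open, the tab has come back, the cuvette is still in its well, the narrow holder is shut, nothing else in view on the desk was seen to move, and I have handed the job in.

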